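# Find the heavy side of the tube rotator's wheel and hold it down

### The job

The wheel of the tube rotator has a balance weight hidden somewhere inside its rim, and its stiff axle keeps it from settling by itself: take it by the rim and turn it gently back and forth to feel which side is heavy. Then bring the heavy side straight down and finish while still holding the rim with the fingers, the wheel at rest. Leave the loose things standing around it where they are.

Things in the scene. Friction and masses are not known exactly. Their poses are not given: they have to be found in the camera images.
- hub (a point): Centre of the tube rotator's wheel, on its level axle, 155 mm above the bench; the stand is fixed. Axes: z up, y along the axle, x level in the wheel's plane. The wheel: an upright white disc, 220 mm in diameter, 20 mm thick (10 mm either side of this point). On its +y face six alike empty tubes stand up to 16 mm off the face, all within 67 mm of the axle.
- rim_top (a point): Fixed point (does not turn) at the very top of the wheel's rim, 110 mm above the axle, middle of its 20 mm thickness; axes as hub. From 70 to 110 mm from the axle both faces are bare and flat: pinch it there from above. Turning takes 0.3 to 7 N there, most as the heavy side is lifted; where a turn pauses, about the weight's own pull (up to 3.4 N) stays on the hand.
- motor (a point): Near end of the stand's motor housing, 60 mm behind the wheel's middle plane (hub -y): a white drum of 46 mm radius about the axle, 85 mm long, on a foot 85 mm wide; the stand is nowhere higher than this drum. A base plate 16 mm thick lies under the wheel.
- wheel (a joint): Angle of the wheel in rad, growing as its top moves to hub +x; turns without end. Its zero says nothing of the weight (0.3 to 0.44 kg, centred 78 mm from the axle, fixed unseen in the rim, elsewhere each time, at the start 45 degrees or more from the bottom). Bearing friction is an even 0.37 N m, just more than the weight can overcome: the wheel stays where it is left.
- marker_mid (a point): Middle of a white and black felt marker lying on the bench, 140 mm long along its x axis, 13 mm thick. Leave it alone.
- reagent_mid (a point): Centre of an amber reagent bottle with black cap, 48 mm in diameter, 85 mm high, standing. Leave it alone.
- beaker_mid (a point): Centre of a clear open beaker, 64 mm in diameter at the rim, 75 mm high, standing. Leave it alone.
- stopper_mid (a point): Centre of a small black rubber stopper, 28 mm in diameter, 25 mm high. Leave it alone.

How it is judged (in metres and radians):
On the way:
1. the wheel is being turned by the fingers (contact force between the fingers and wheel above 1 N and (velocity of joint wheel above 0.04 rad/s or velocity of joint wheel below -0.04 rad/s)), for 0.1 s.
At the end, for the whole second after the job is handed in: The weight hidden in the rim is within 0.3 rad (17 degrees) of straight below the axle, the wheel is at rest (under 0.05 rad/s), and the fingers still hold the wheel (contact force over 2 N) (z of slug_c0 in the frame of hub below -0.0745 m and contact force between the fingers and wheel above 2 N and velocity of joint wheel between -0.05 and 0.05 rad/s); the arm keeps its last pose, push and grip.
It fails at once if the wheel is flung round (faster than 6 rad/s) (velocity of joint wheel above 6 rad/s or velocity of joint wheel below -6 rad/s).
It fails at once if a loose thing beside the rotator is moved more than 30 mm (distance of any of marker_mid, reagent_mid, beaker_mid, stopper_mid from where it was at the start of the episode above 0.03 m).
It also fails if it takes over 67 s, if anything falls off the work surface, if the arm or the gripper's body presses on something with over 40 N, if the wrist force passes 120 N, or if a joint passes its speed limit or range.

### The arm

A 7-joint arm with a two-finger parallel gripper is mounted at the origin on the work surface. World frame = base frame: x ahead of the robot, y to its left, z up, the work surface at z = 0. Lengths are in m, angles in degrees, forces in N, time in s.
With the tool pointing down it reaches from about 0.4 to 0.875 m from the base axis. Payload 4.4 kg.
Tool frame: the origin (TCP) lies at the very end of the fingers, on their centre line; the grasp point (between the pads) lies 19 mm behind it; z points along the fingers, y is the line along which they close (so a half turn about z gives the same grasp; the last joint's range is limited). The gripper opens to 85 mm and grips with 20 to 120 N. Pads are 22 mm wide; open, the fingers measure 114 mm over their backs; the gripper's body (76 mm by 85 mm) begins 54 mm behind the grasp point. The pads swing forward as they close: fully open they stand 13 mm farther back than shut.
Start: joints at [71.975, 36.005, 2.206, 86.941, -1.547, 57.084, -1.146], TCP at [0.16, -0.63, 0.231] pointing down, gripper open.
Joint ranges: [-175.42, 175.42], [-21.48, 121.26], [-71.46, 75.88], [10.55, 141.38], [-63.04, 243.04], [13.31, 113.54], [-168.57, 168.57]. Speed limits (degrees/s): [147.25, 147.25, 180, 180, 180, 180, 180].

### API

Orientations are given as [roll, pitch, yaw] about the fixed x, y, z axes, in that order (R = Rz(yaw) Ry(pitch) Rx(roll)).
In Python, from rig import * gives the robot as it stands. Calls block until the motion is done:
- reach(position, orientation): joint-space move of the TCP to a pose.
- move_linear(position, attitude=None, feed=0.15): straight line of the TCP; attitude=None keeps the orientation; feed is the mean speed in m/s.
- move_j(angles): joint-space move.
- command_gripper(opening, squeeze=None): finger opening in m; squeeze is the grip in N (None keeps the last); returns when the fingers have stopped.
- hold(seconds).
- inverse_kinematics(position, orientation): joint angles nearest the present ones, or None.
- state(): the state.
- camera(name): name is "side" or "top"; returns (picture, depth): 384x512x3 uint8, red, green, blue; 384x512 float32, m along the optical axis (not along the pixel's ray), 0 where there is no reading.
- calibration(name): a dict with "intrinsics" (3x3 intrinsics, pixels), "pose" (4x4, takes a point from camera to world coordinates). Camera axes: x right, y up, looking along -z (the intrinsics and any distortion apply to the point x, -y, -z); pixel columns grow to the right and rows downward; lengths in m; the calibration is good to about 2 mm. A picture is of the moment at which its call begins. calibration takes no time and is no camera call.
A pose or a line that the arm cannot do raises PlanningError and nothing moves.
- sign_off(): hands the job in; it is judged then, once.
The state is a dict: "clock": time; "q": joint angles; "qvel": joint speeds; "joint_efforts": joint torques, N m; "position": TCP position; "eef_rot": TCP orientation; "contact_force": force on the tool from outside, world axes, zero at the start; "moment": the same for the moment, N m; "gripper_width": finger opening in m; "grasp_force": force on a finger pad.
Only numpy, scipy, OpenCV 4.12 (cv2) and the standard library are available. Lean on these libraries where they do the work, as an engineer would, in place of code of your own. Each camera call takes 0.05 s, during which the arm holds its last target. There are 200 camera calls.

## Working session

There is one attempt and no reset: what is moved stays moved. The work goes in short steps, each a Python script; the robot and the scene stay as the last script left them, time stands still between calls to the robot, and variables do not carry over. Pictures are saved under pics/ and viewed, at most 10 in all, crops included, and the job is handed in when it is done.

```bash
ls; mkdir -p pics
python3 - <<'E'
from rig import *
import cv2,numpy as np
for n in("side","top"):
    p,d=camera(n);cv2.imwrite(f"pics/{n}0.png",p[:,:,::-1]);np.savez(f"{n}0.npz",p=p,d=d);c=calibration(n)
    print(n,np.round(c["intrinsics"],1).tolist(),np.round(c["pose"],3).tolist(), [k for k in c])
s=state();print(s)
E
```

```text
pics
side [[395.9, 0.0, 254.5], [0.0, 395.9, 190.4], [0.0, 0.0, 1.0]] [[0.667, 0.436, -0.605, 0.09], [-0.745, 0.382, -0.546, -0.47], [-0.007, 0.815, 0.58, 0.643], [0.0, 0.0, 0.0, 1.0]] ['intrinsics', 'pose']
top [[440.9, 0.0, 257.4], [0.0, 440.9, 197.0], [0.0, 0.0, 1.0]] [[-0.008, 0.994, -0.11, 0.494], [-0.999, -0.012, -0.035, -0.015], [-0.036, 0.109, 0.993, 1.058], [0.0, 0.0, 0.0, 1.0]] ['intrinsics', 'pose']
{'clock': 0.1, 'q': array([71.97130641, 36.05320373,  2.20199001, 86.98902977, -1.54659373,
       57.08294335, -1.14674537]), 'qvel': array([-0.05338961, -0.05294925,  0.04017754, -0.08911113,  0.03338283,
       -0.00873447,  0.00061957]), 'joint_efforts': array([ 2.52495360e-03, -5.64530575e+01,  1.23008933e+00, -1.93972653e+01,
        1.11959901e-02,  5.46604817e-03, -4.32262866e-07]), 'position': array([ 0.15999675, -0.62944173,  0.23049239]), 'eef_rot': array([-1.79904478e+02,  8.03114237e-04,  1.42586380e+01]), 'contact_force': array([-0.00691024, -0.35355209,  0.67209727]), 'moment': array([0.06365727, 0.00786108, 0.04916722]), 'grasp_force': 0.0, 'gripper_width': 0.0852906683231156}
```

View pics/side0.png

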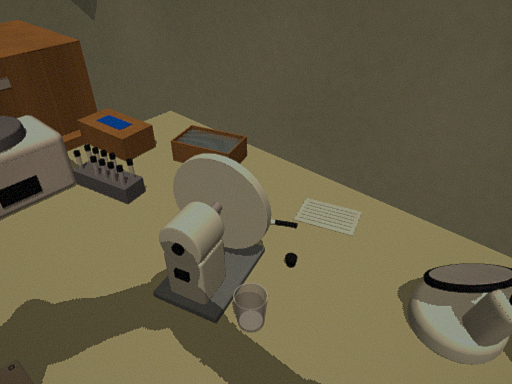

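View pics/top0.png

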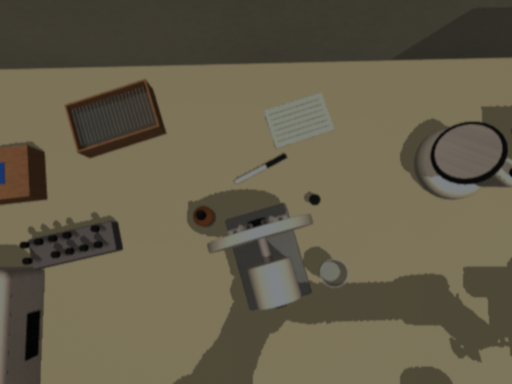

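The side view shows the wheel at about (222,202) with its motor toward the camera, and the beaker at (250,307). The top view shows the rim running from (210,247) to (312,220). The motor is below it, the amber bottle at (203,215), the beaker at (333,273) and the stopper at (314,199). Next I fit the wheel from the depth.

```bash
cat > h.py <<'E'
from rig import *
import numpy as np,cv2
from scipy.spatial.transform import Rotation as R
def cloud(n,p,d):
    c=calibration(n);K=np.array(c["intrinsics"]);T=np.array(c["pose"])
    v,u=np.mgrid[:384,:512];x=(u-K[0,2])/K[0,0]*d;y=(v-K[1,2])/K[1,1]*d
    P=np.stack([x,-y,-d],-1)@T[:3,:3].T+T[:3,3];P[d<=0]=np.nan
    return P
E
python3 - <<'E'
from h import *
for n in("top","side"):
    f=np.load(n+"0.npz");P=cloud(n,f["p"],f["d"]);v,u=np.mgrid[:384,:512]
    box=(u>195)&(u<325)&(v>195)&(v<265) if n=="top" else (u>160)&(u<285)&(v>145)&(v<255)
    Q=P[box&(P[...,2]>.03)]
    T=Q[Q[:,2]>.255]
    print(n,"ztop",np.percentile(Q[:,2],[90,99,100]),len(T),"c",T.mean(0),T.min(0),T.max(0))
    if n=="top":
        W=Q[(Q[:,2]>.17)]; w,V=np.linalg.eigh(np.cov(W[:,:2].T));print("normal",V[:,0],"sd",np.sqrt(w),"n",len(W),W.mean(0))
        e=(W-W.mean(0))[:,:2]@V;print("ext",e.min(0),e.max(0),"mid",W[:,:2].mean(0)+V@((e.min(0)+e.max(0))/2))
    else:
        # back-face plane RANSAC-ish: points above motor
        W=Q[(Q[:,2]>.215)]
        for _ in range(6):
            m=W.mean(0);U,S,Vt=np.linalg.svd(W-m,full_matrices=False);r=(W-m)@Vt[2];W=W[abs(r)<max(.004,1.5*r.std())]
        nrm=Vt[2];print("plane",nrm,"m",m,len(W),r.std())
        A=Q[abs((Q-m)@nrm)<.006];print("face ext",A.min(0),A.max(0))
        t=np.cross(nrm,[0,0,1]);t/=np.linalg.norm(t);s=A@t
        print("t",t,"mid along t",(s.min()+s.max())/2,np.ptp(s),np.percentile(s,[1,99]),"m.t",m@t)
E
```

```text
top ztop [0.26219649 0.26594341 0.26680094] 535 c [0.51954746 0.01208273 0.26161754] [ 0.50077904 -0.03313872  0.25501885] [0.54009879 0.05616691 0.26680094]
normal [-0.97659025 -0.21510805] sd [0.02102274 0.05157827] n 1653 [0.51708883 0.00875324 0.2311116 ]
ext [-0.03311026 -0.10534014] [0.070285   0.11102709] mid [0.49832493 0.00753186]
side ztop [0.23766481 0.26338271 0.26597877] 358 c [0.51636119 0.00684326 0.26073726] [ 0.49691045 -0.03478155  0.25507798] [0.5370541  0.05550251 0.26597877]
plane [ 0.96219756  0.27143235 -0.02236822] m [0.51041994 0.00524991 0.23682176] 1367 0.0010986985289314867
face ext [ 0.47895844 -0.09530762  0.04596148] [0.54281038 0.11642834 0.26558553]
t [ 0.27150028 -0.96243836  0.        ] mid along t 0.12838311361790086 0.21964808805294161 [0.02653826 0.23380704] m.t 0.13352644034852057
```

The checks agree: disc width is 219.6 mm and rim top z is 0.265. Hub is at (0.519, 0.0127, 0.155), with hub x = (0.2715, -0.9624). Next: IK check, then approach.

```bash
cat >> h.py <<'E'
hub=np.array([.519,.0127,.155]);hx=np.array([.2715,-.9624,0]);hy=np.array([.9624,.2715,0]);hz=np.array([0,0,1.])
SG=-1
def pose(a,r=.077,sg=None):
    a=np.radians(a);rad=np.cos(a)*hz+np.sin(a)*hx
    z=-rad;y=(SG if sg is None else sg)*hy;M=np.stack([np.cross(y,z),y,z],1)
    return hub+r*rad,R.from_matrix(M).as_euler("xyz",degrees=True)
E
python3 - <<'E'
from h import *
for sg in(1,-1):
  for a in range(-75,76,15):
    for r in (.077,.16):
      q=inverse_kinematics(*pose(a,r,sg));print(sg,a,r,None if q is None else np.round(q).astype(int))
E
```

```text
1 -75 0.077 [-68  64  33 107  38  62 -58]
1 -75 0.16 [-80  68  46 101  23  66 -43]
1 -60 0.077 [-54  48  15 111  47  64 -62]
1 -60 0.16 [-43  45 -11 104  50  86 -69]
1 -45 0.077 [-48  38  16 113  41  55 -50]
1 -45 0.16 [-34  34 -15 106  46  77 -58]
1 -30 0.077 [-24  29  -6 112  41  54 -43]
1 -30 0.16 [-11  27 -32 106  43  72 -47]
1 -15 0.077 [  0  27 -23 110  33  52 -28]
1 -15 0.16 [  3  22 -31 104  29  63 -25]
1 0 0.077 [ 15  27 -28 107  16  50  -5]
1 0 0.16 [ 17  22 -30 100  12  61  -2]
1 15 0.077 [ 29  33 -34 102   4  54  12]
1 15 0.16 [ 32  28 -35  95   1  65  14]
1 30 0.077 [ 39  41 -39  96  -4  61  23]
1 30 0.16 [ 43  39 -42  88  -3  73  22]
1 45 0.077 [ 46  51 -42  90  -9  69  30]
1 45 0.16 [ 47  49 -41  80 -10  81  31]
1 60 0.077 [ 48  61 -42  83 -14  79  36]
1 60 0.16 [ 49  61 -40  72 -14  91  35]
1 75 0.077 [ 49  72 -42  77 -19  88  39]
1 75 0.16 [ 49  73 -40  64 -19 100  37]
-1 -75 0.077 [-24  65 -40 106  68 113  89]
-1 -75 0.16 [-37  61 -29  99  59 109  96]
-1 -60 0.077 [-14  57 -50 109  68 107  94]
-1 -60 0.16 [-21  54 -50 103  62 110  97]
-1 -45 0.077 [ -2  51 -61 111  67  98 102]
-1 -45 0.16 [ -7  46 -61 105  60 102 105]
-1 -30 0.077 [  9  42 -61 112  61  81 116]
-1 -30 0.16 [  6  35 -61 106  53  86 121]
-1 -15 0.077 [ 22  37 -61 110  51  67 133]
-1 -15 0.16 [ 21  29 -61 104  41  73 141]
-1 0 0.077 [ -16   26   17  108  -10   47 -158]
-1 0 0.16 [ -10   20    8  101   -3   59 -166]
-1 15 0.077 [  -4   30   16  103  -25   57 -138]
-1 15 0.16 [  -1   26   15   96  -21   68 -142]
-1 30 0.077 [   5   37   17   98  -36   71 -124]
-1 30 0.16 [   8   35   19   89  -33   81 -127]
-1 45 0.077 [  12   46   18   91  -43   85 -115]
-1 45 0.16 [  15   46   21   82  -42   95 -117]
-1 60 0.077 [  16   57   20   85  -49   99 -109]
-1 60 0.16 [  21   58   21   73  -47  108 -113]
-1 75 0.077 [  41   67  -25   77  -30   92 -130]
-1 75 0.16 [  43   69  -22   64  -30  104 -132]
```

```bash
sed -i 's/^SG=-1/SG=1/' h.py
cat >> h.py <<'E'
def show(tag=""):
    F=[];M=[]
    for _ in range(3):
        s=state();F.append(s["contact_force"]);M.append(s["moment"]);hold(.03)
    F=np.mean(F,0);M=np.mean(M,0);a=None
    v=s["position"]-hub;a=np.arctan2(v@hx,v[2]);tg=np.cos(a)*hx-np.sin(a)*hz
    print(tag,"t%.1f a%.1f Ftan %.2f Frad %.2f Fax %.2f | My %.3f gf %.1f w %.4f"%(s["clock"],np.degrees(a),F@tg,F@(np.cos(a)*hz+np.sin(a)*hx),F@hy,M@hy,s["grasp_force"],s["gripper_width"]))
    return s,a,F@tg,M@hy
E
python3 - <<'E'
from h import *
s=state();move_linear(s["position"]+[0,0,.22],feed=.25);reach(*pose(0,.26));show("up")
command_gripper(.05,40)
p,o=pose(0,.14);move_linear(p,o)
show()
for a in(25,-25,0):
    p,o=pose(a,.14);move_linear(p,o,feed=.1);hold(.15);show("air")
p,d=camera("side");cv2.imwrite("pics/s1.png",p[100:280,120:330,::-1].repeat(3,0).repeat(3,1))
print(state()["q"])
E
```

```text
up t3.8 a0.2 Ftan -0.06 Frad -0.58 Fax -0.18 | My -0.012 gf 0.0 w 0.0856
 t5.3 a-0.0 Ftan -0.15 Frad 0.67 Fax 0.31 | My 0.009 gf 0.0 w 0.0500
air t6.3 a24.1 Ftan -0.07 Frad 0.25 Fax 0.53 | My -0.462 gf 0.0 w 0.0502
air t7.9 a-24.5 Ftan 0.00 Frad -0.07 Fax -0.03 | My 0.437 gf 0.0 w 0.0497
air t8.9 a-0.8 Ftan -0.09 Frad -0.70 Fax -0.26 | My -0.003 gf 0.0 w 0.0504
[ 20.85822444  24.33366756 -36.59572888 102.1220434   16.66409903
  59.02116376  -6.06686916]
```

View pics/s1.png

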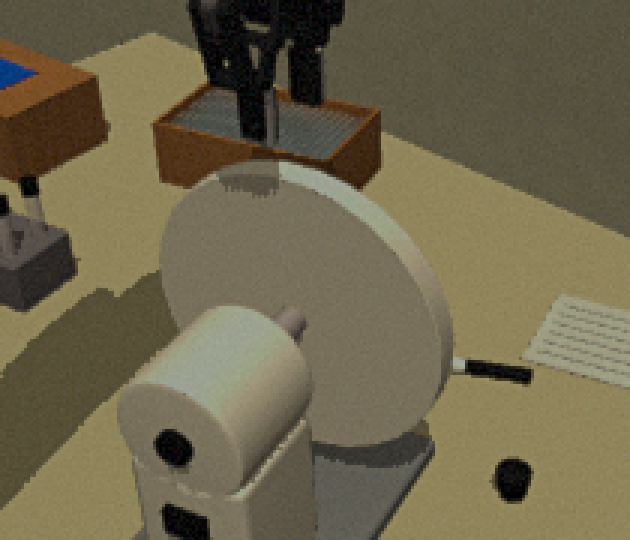

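The fingers straddle the rim: the gripper is at (265,110) and the rim top at (275,165) in the crop. Forces are gravity-compensated. Descending, pinching and feeling.

Run:
```python
from h import *
p,o=pose(0);move_linear(p,o,feed=.1);show("down")
command_gripper(.01,40);show("grip")
seq=[12,24,36,24,12,0,-12,-24,-36,-24,-12,0]
L=[]
for a in seq:
    p,o=pose(a);move_linear(p,o,feed=.05);s,aa,f,m=show("mv%d"%a);hold(.2);s,aa,f,m=show("  pause");L.append((aa,f,m))
np.save("feel.npy",L)
```

```text
down t9.8 a-0.0 Ftan -0.05 Frad 0.12 Fax 0.24 | My -0.016 gf 0.0 w 0.0500
grip t10.3 a0.1 Ftan -0.32 Frad 5.71 Fax -2.00 | My 0.006 gf 40.4 w 0.0199
mv12 t10.9 a14.1 Ftan 5.70 Frad 3.20 Fax -1.83 | My -1.213 gf 40.5 w 0.0198
  pause t11.2 a14.0 Ftan 5.59 Frad 2.81 Fax -1.12 | My -1.311 gf 40.5 w 0.0196
mv24 t11.7 a26.1 Ftan 5.68 Frad 2.72 Fax -1.72 | My -1.497 gf 40.5 w 0.0195
  pause t12.0 a26.0 Ftan 5.98 Frad 1.57 Fax -1.68 | My -1.615 gf 40.5 w 0.0192
mv36 t12.6 a37.7 Ftan 6.00 Frad 1.68 Fax -2.46 | My -1.791 gf 40.7 w 0.0195
  pause t12.9 a37.6 Ftan 6.35 Frad 1.06 Fax -2.07 | My -1.908 gf 40.6 w 0.0194
mv24 t13.5 a23.1 Ftan -1.92 Frad 6.64 Fax -4.13 | My 0.079 gf 41.4 w 0.0193
  pause t13.8 a23.2 Ftan -2.40 Frad 8.30 Fax -4.60 | My 0.296 gf 41.6 w 0.0196
mv12 t14.4 a11.9 Ftan -0.84 Frad 7.25 Fax -4.36 | My -0.109 gf 41.8 w 0.0195
  pause t14.7 a11.9 Ftan -0.70 Frad 7.91 Fax -4.21 | My -0.019 gf 41.9 w 0.0195
mv0 t15.2 a-0.0 Ftan 0.81 Frad 7.49 Fax -3.98 | My -0.235 gf 42.3 w 0.0193
  pause t15.5 a0.1 Ftan -0.27 Frad 7.07 Fax -4.22 | My -0.121 gf 42.3 w 0.0194
mv-12 t16.1 a-12.1 F
[... 223 characters left out ...]
e t17.3 a-24.2 Ftan -2.76 Frad -6.83 Fax 1.80 | My 0.990 gf 41.2 w 0.0195
mv-36 t17.9 a-35.3 Ftan 0.35 Frad -6.87 Fax 2.28 | My 0.246 gf 41.1 w 0.0194
  pause t18.2 a-35.2 Ftan -0.16 Frad -8.04 Fax 2.30 | My 0.371 gf 41.0 w 0.0196
mv-24 t18.7 a-22.8 Ftan 4.40 Frad -6.08 Fax 2.59 | My -0.329 gf 40.7 w 0.0196
  pause t19.0 a-22.8 Ftan 4.18 Frad -5.88 Fax 2.06 | My -0.547 gf 40.7 w 0.0193
mv-12 t19.6 a-11.8 Ftan 4.51 Frad -2.01 Fax 1.00 | My -0.588 gf 41.0 w 0.0192
  pause t19.9 a-11.8 Ftan 5.38 Frad -2.24 Fax 0.72 | My -0.715 gf 41.0 w 0.0190
mv0 t20.5 a-0.1 Ftan 4.36 Frad 1.90 Fax -0.94 | My -0.661 gf 41.5 w 0.0193
  pause t20.8 a-0.2 Ftan 3.88 Frad 2.17 Fax -1.19 | My -0.784 gf 41.5 w 0.0193
```

Force and couple are mixed because the pads twist as well as push. I'll test with the tool attitude held fixed so the pads pivot, and record the full vectors to settle the signs and the moment's reference point.

```bash
cat >> h.py <<'E'
def rec(tag=""):
    F=[];M=[]
    for _ in range(3):
        s=state();F.append(s["contact_force"]);M.append(s["moment"]);hold(.03)
    B=np.stack([hx,hy,hz]);F=B@np.mean(F,0);M=B@np.mean(M,0);P=B@(s["position"]-hub)
    z=B@R.from_euler("xyz",s["eef_rot"],degrees=True).as_matrix()[:,2];tilt=np.degrees(np.arctan2(-z[0],-z[2]))
    print(tag,"t%.1f"%s["clock"],"P",np.round(P*1e3,1),"tilt %.2f"%tilt,"F",np.round(F,2),"M",np.round(M,3),flush=True)
    return np.r_[P,tilt,F,M]
E
python3 - <<'E'
from h import *
rec("start")
p0,o=pose(0)
G=.096
for a in(6,12,6,0,-6,-12,-6,0):
    r=np.radians(a);p=hub+G*(np.cos(r)*hz+np.sin(r)*hx)-.019*hz
    move_linear(p,o,feed=.03);rec("a%d"%a)
E
```

```text
start t20.9 P [-0.3 -0.2 77. ] tilt -0.03 F [ 3.48 -0.94  2.3 ] M [-0.301 -0.776 -0.381]
a6 t21.5 P [ 6.6 -0.1 76.6] tilt 0.26 F [-3.79 -3.34  5.65] M [-0.604  1.255 -0.257]
a12 t22.1 P [16.8 -0.2 75.2] tilt 0.24 F [-2.69 -3.63  5.38] M [-0.652  1.266 -0.229]
a6 t22.6 P [13.  -0.2 75.8] tilt -0.22 F [ 6.64  0.24 -3.1 ] M [ 0.034 -2.017 -0.114]
a0 t23.2 P [ 3.5 -0.2 76.6] tilt -0.27 F [ 8.57 -0.72 -1.28] M [-0.068 -2.169 -0.062]
a-6 t23.8 P [-6.5 -0.1 76.4] tilt -0.29 F [ 7.98 -1.66  0.99] M [-0.203 -2.173 -0.088]
a-12 t24.4 P [-16.7  -0.1  75.1] tilt -0.28 F [ 8.41 -1.53  3.55] M [-0.28  -2.07  -0.129]
a-6 t25.0 P [-12.6  -0.1  75.8] tilt 0.22 F [-5.54  0.22 -6.64] M [ 0.146  1.657 -0.289]
a0 t25.6 P [-1.9 -0.1 76.7] tilt 0.14 F [-5.78  0.05 -3.76] M [-0.076  1.534 -0.265]
```

With the attitude fixed, the force opposes the motion, as it should. The mean pull at angle 0 is about +1.4 N, so the heavy side leans toward hub +x. Now I turn the wheel + in long strokes with a lighter grip and the attitude kept vertical, recording the torque, then fit a sine.

```bash
cat >> h.py <<'E'
import json,os
O0=pose(0)[1]
def tcp(a,dz=0,G=.096):
    r=np.radians(a);return hub+G*(np.cos(r)*hz+np.sin(r)*hx)+(dz-.019)*hz
def go(a,feed=.05,dz=0): move_linear(tcp(a,dz),O0,feed=feed)
def regrip(a,grip=25,mid=True):
    command_gripper(.045)
    if mid: go(0,.25,.018)
    go(a,.25);command_gripper(.01,grip)
class Feel:
    def __init__(s,th): s.th=th;s.L=[];s.K0=s.ang()
    def ang(s):
        P=np.stack([hx,hy,hz])@(state()["position"]-hub);return np.degrees(np.arctan2(P[0],P[2]+.019))
    def step(s,a,d,n=4,feed=.05):
        go(a,feed);B=np.stack([hx,hy,hz]);F=[];M=[]
        for _ in range(n):
            q=state();F.append(B@q["contact_force"]);M.append(B@q["moment"]);hold(.03)
        F=np.mean(F,0);M=np.mean(M,0);g=B@(q["position"]-hub)+[0,0,.019]
        Tf=g[2]*F[0]-g[0]*F[2];aa=np.degrees(np.arctan2(g[0],g[2]))
        s.L.append((s.th+aa-s.K0,d,Tf,M[1],aa))
        print("t%.1f th%.1f a%.1f d%+d Tf %.3f F %s My %.3f gf %.0f"%(q["clock"],s.L[-1][0],aa,d,Tf,np.round(F,1),M[1],q["grasp_force"]),flush=True)
    def save(s,f): np.save(f,s.L);print("theta now",s.L[-1][0])
E
python3 - <<'E'
from h import *
f=Feel(-1);regrip(-40,mid=True);f.K0=f.ang();print("clock",state()["clock"],f.K0)
for a in range(-32,41,8): f.step(a,1)
f.step(34,-1);f.step(28,-1)
f.save("f1.npy")
E
```

```text
clock 26.9833 -39.35080439856712
t27.5 th7.1 a-31.3 d+1 Tf 0.238 F [ 3.3  0.3 -0.7] My -0.420 gf 27
t28.1 th14.6 a-23.7 d+1 Tf 0.088 F [ 2.6  1.1 -3.6] My -0.066 gf 26
t28.6 th22.8 a-15.6 d+1 Tf 0.038 F [ 0.6 -0.4 -0.7] My 0.165 gf 26
t29.1 th30.9 a-7.4 d+1 Tf 0.027 F [ 0.  -1.9  1.9] My 0.210 gf 25
t29.7 th38.6 a0.3 d+1 Tf 0.015 F [ 0.2 -1.9  1.9] My 0.350 gf 25
t30.2 th46.6 a8.3 d+1 Tf 0.042 F [ 0.5 -1.8  0.3] My 0.324 gf 25
t30.8 th54.6 a16.3 d+1 Tf 0.055 F [ 0.1 -1.7 -1.8] My 0.327 gf 25
t31.4 th62.5 a24.2 d+1 Tf 0.072 F [-0.2 -2.8 -2.4] My 0.336 gf 26
t31.9 th70.5 a32.2 d+1 Tf 0.116 F [ 0.3 -3.1 -1.9] My 0.334 gf 27
t32.5 th78.5 a40.2 d+1 Tf 0.177 F [ 1.1 -4.3 -1.6] My 0.197 gf 27
t32.9 th72.3 a34.0 d-1 Tf 0.442 F [ 2.3 -4.2 -4.9] My -0.855 gf 26
t33.4 th66.4 a28.0 d-1 Tf 0.434 F [ 2.8 -4.2 -4.3] My -0.835 gf 26
theta now 66.38161240481833
```

Run:
```python
from h import *
f=Feel(66.4);regrip(-40);f.K0=f.ang();print("clock",state()["clock"],f.K0)
for a in (-30,-20,-10,0,10,20,30,40): f.step(a,1)
f.step(34,-1,3);f.step(28,-1,3)
f.save("f2.npy")
```

```text
clock 34.9583 -39.19217976882416
t35.5 th76.4 a-29.2 d+1 Tf 0.253 F [ 4.5  0.8 -2.7] My -0.621 gf 27
t36.2 th85.9 a-19.7 d+1 Tf 0.017 F [ 1.5  1.  -3.6] My -0.018 gf 25
t36.8 th96.1 a-9.5 d+1 Tf 0.000 F [-0.1 -1.6  0.7] My 0.368 gf 25
t37.4 th105.6 a-0.0 d+1 Tf -0.222 F [-2.3 -2.2  1.8] My 0.750 gf 25
t38.0 th115.7 a10.1 d+1 Tf -0.157 F [-1.7 -2.1  0. ] My 0.699 gf 26
t38.6 th125.6 a20.0 d+1 Tf -0.166 F [-2.  -2.2 -0.5] My 0.786 gf 26
t39.2 th135.7 a30.1 d+1 Tf -0.164 F [-2.2 -2.9 -0.4] My 0.779 gf 27
t39.9 th145.7 a40.1 d+1 Tf -0.171 F [-2.  -3.9  0.3] My 0.643 gf 27
t40.3 th139.6 a34.1 d-1 Tf 0.224 F [ 0.5 -3.4 -3.5] My -0.446 gf 27
t40.8 th133.3 a27.7 d-1 Tf 0.139 F [ 1.3 -4.8 -0.6] My -0.599 gf 26
theta now 133.2661432956138
```

Run:
```python
from h import *
f=Feel(133.3);command_gripper(.045);go(-10,.25)
B=np.stack([hx,hy,hz]);F=[]
for _ in range(5): F.append(B@state()["contact_force"]);hold(.03)
print("air",np.mean(F,0));command_gripper(.01,25);f.K0=f.ang();print("clock",state()["clock"],f.K0)
for a in (0,10,20,30): f.step(a,1)
for a in (20,10,0,-10,-20,-30): f.step(a,-1)
for a in (-20,-10,0): f.step(a,1)
f.save("f3.npy")
```

```text
air [-0.01781662 -0.06007804  0.26112613]
clock 42.0583 -9.544025741124512
t42.6 th141.9 a-1.0 d+1 Tf -0.541 F [-5.6 -0.3 -2.2] My 1.411 gf 27
t43.3 th152.3 a9.5 d+1 Tf -0.472 F [-5.1 -0.9 -0.7] My 1.281 gf 27
t43.9 th162.6 a19.7 d+1 Tf -0.397 F [-4.4 -1.2  0.1] My 1.302 gf 28
t44.5 th172.9 a30.0 d+1 Tf -0.368 F [-3.8 -2.   1.1] My 1.162 gf 28
t45.1 th162.9 a20.1 d-1 Tf 0.189 F [ 1.2 -1.4 -2.4] My -0.600 gf 27
t45.7 th152.9 a10.1 d-1 Tf 0.244 F [ 2.8 -2.8  1.2] My -0.873 gf 27
t46.3 th143.0 a0.2 d-1 Tf 0.377 F [ 3.9 -3.1  1.6] My -1.068 gf 27
t47.0 th133.0 a-9.8 d-1 Tf 0.338 F [ 3.5 -3.   0.7] My -1.076 gf 27
t47.6 th123.1 a-19.8 d-1 Tf 0.394 F [ 3.9 -2.7  1.4] My -1.219 gf 28
t48.2 th113.0 a-29.8 d-1 Tf 0.425 F [ 3.7 -3.   2.4] My -1.190 gf 29
t48.8 th122.6 a-20.2 d+1 Tf -0.361 F [-2.5 -1.3 -4. ] My 0.788 gf 27
t49.4 th132.9 a-9.9 d+1 Tf -0.206 F [-2.2 -3.  -0.1] My 0.769 gf 26
t50.0 th142.6 a-0.2 d+1 Tf -0.395 F [-4.1 -3.6  0.4] My 1.075 gf 27
theta now 142.60498962696997
```

Paired back-and-forth readings put the zero of the weight torque, with falling slope, at θ ≈ 139°. I'll move there, hold and hand in.

Run:
```python
from h import *
f=Feel(142.6);f.step(-3.6,-1,2,.03);hold(1);s=state()
print(s["clock"],f.ang()-f.K0,s["grasp_force"],np.abs(s["qvel"]).max());print(sign_off())
```

```text
t50.5 th141.1 a-1.8 d-1 Tf 0.390 F [ 4.  -3.9  1.7] My -1.116 gf 27
51.4917 -1.5569678156767297 26.60088747739792 0.12868303179325496
the job is handed in; nothing more can be done
None
```

I turned the wheel so the side I felt as heavy is down (at about 141°, with the bottom estimated at 139° give or take 5°) and handed in at 51.5 s, still gripping the rim at 27 N with the arm almost still; sign-off returned no verdict, and I didn't look again at the loose things, though nothing was moved near them.

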